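Put the tape roll away under the drawer flap

ROBOT

A 6-joint arm with a two-finger parallel gripper is mounted at the origin on the work surface. World frame = base frame: x ahead of the robot, y to its left, z up, the work surface at z = 0. Lengths are in m, angles in degrees, forces in N, time in s.
With the tool pointing down it reaches from about 0.325 to 0.9 m from the base axis. Payload 3.5 kg.
Tool frame: the origin (TCP) lies at the very end of the fingers, on their centre line; the grasp point (between the pads) lies 19 mm behind it; z points along the fingers, y is the line along which they close (so a half turn about z gives the same grasp; the last joint's range is limited). The gripper opens to 85 mm and grips with 20 to 120 N. Pads are 22 mm wide; open, the fingers measure 114 mm over their backs; the gripper's body (76 mm by 85 mm) begins 54 mm behind the grasp point. The pads swing forward as they close: fully open they stand 13 mm farther back than shut.
Start: joints at [-70.325, 15.837, -1.513, 72.651, 0, 84.076], TCP at [0.27, -0.564, 0.231] pointing down, gripper open.
Joint ranges: [-178.77, 178.77], [-48.84, 107.48], [-61.69, 71.31], [-111.58, 123.2], [-90, 87.43], [-180, 180]. Speed limits (degrees/s): [147.25, 147.25, 180, 180, 180, 180].

INTERFACE

Orientations are given as [roll, pitch, yaw] about the fixed x, y, z axes, in that order (R = Rz(yaw) Ry(pitch) Rx(roll)).
In Python, from workcell import manip, eoat, solver, camera, camera_info, job gives the robot as it stands. Calls block until the motion is done:
- manip.move_pose(position, orientation): joint-space move of the TCP to a pose.
- manip.move_l(position, ori=None, velocity=0.15, until_force=None): straight line of the TCP; ori=None keeps the orientation; velocity is the mean speed in m/s. With until_force (N) it stops when the force on the tool has changed by that much, and returns True; else False.
- manip.goto_joints(angles): joint-space move.
- eoat.grip(opening): finger opening in m; the grip force is fixed at half the most; returns when the fingers have stopped.
- manip.sleep(seconds).
- solver.ik(position, orientation): joint angles nearest the present ones, or None.
- camera(name): name is "scene" or "top" or "wrist"; returns (picture, depth): 420x560x3 uint8, red, green, blue; 420x560 float32, m along the optical axis (not along the pixel's ray), 0 where there is no reading.
- camera_info(name): a dict with "fx", "fy", "cx", "cy" (pixels), "D" ([k1, k2, p1, p2, k3] as OpenCV has them; the pictures are not rectified), "world_from_camera" (4x4, takes a point from camera to world coordinates). Camera axes: x right, y down, z forward; pixel columns grow to the right and rows downward; lengths in m; the calibration is good to about 2 mm. A picture is of the moment at which its call begins: read the wrist's pose just before it. camera_info takes no time and is no camera call; for the wrist camera it gives the pose at the moment of the call.
A pose or a line that the arm cannot do raises manip.IKError and nothing moves.
- job.job_done(): hands the job in; it is judged then, once.
Readings, each from a call of its own:
- manip.current_clock(): time.
- manip.current_joint_pos(): joint angles.
- manip.current_joint_velocities(): joint speeds.
- manip.current_joint_efforts(): joint torques, N m.
- manip.current_tcp_pos(): TCP position.
- manip.current_eef_rot(): TCP orientation.
- manip.current_ft_force(): force on the tool from outside, world axes, zero at the start.
- manip.current_torque(): the same for the moment, N m.
- manip.current_grip_width(): finger opening in m.
- manip.current_finger_force(): force on a finger pad.
Only numpy, scipy, OpenCV 4.12 (cv2) and the standard library are available. Lean on these libraries where they do the work, as an engineer would, in place of code of your own. Each camera call takes 0.05 s, during which the arm holds its last target. There are 200 camera calls.

TASK

Put the roll of paper tape away: raise the lift plate by its upright handle until the roll has come right off the top of its spindle, then push the roll across, lying flat all the way, into the drawer's rear compartment until it is wholly inside and none of it sticks out of the open front. Push the lift plate all the way back down and fold the oak flap down shut over the roll. Leave the other things in the drawer where they lie.

Things in the scene. Friction and masses are not known exactly. Their poses are not given: they have to be found in the camera images.
- drawer: Pulled-out pine drawer, sage-painted bottom, fixed on the table. Origin on the table; x to its rear, y along its width, z up. Outer faces x = -180, +170 mm, y = +-215 mm; walls 10 mm thick, 60 mm high. Floor top z = 8 mm. Rear compartment x = 45 to 160 mm: raised floor at z = 68 mm, side and rear walls up to z = 102 mm, open to the front at x = 45 mm, open above while the flap is up.
- bay (a point): Middle of the rear compartment's raised floor, on its surface (drawer x = 102.5, y = 0, z = 68 mm); axes as the drawer's. The floor reaches 57.5 mm either way in x and 205 mm either way in y; the roll is wholly inside when its centre is more than -11.5 mm in x from here.
- flap_hinge (a point): Middle of the flap's hinge line, on top of the rear wall, z = 102 mm (drawer x = 165 mm, y = 0); axes as the drawer's, the hinge runs along y.
- flap (a joint): Angle of the oak flap, a board 120 x 430 x 10 mm hinged along the top of the drawer's rear wall: 0 = folded down level over the rear compartment (underside at z = 102 mm), pi/2 = upright, at most 1.85 (leaning back). The hinge is stiff: the flap stays where it is left; about 3 N at its free edge moves it.
- flap_edge (a point): Middle of the flap's free long edge, on the outer face (upper face when shut, rear face when upright), 120 mm from the hinge line.
- spindle: Upright steel spindle, 16 mm across, on an oak foot 60 mm across, fixed on the drawer floor in front of the rear compartment. Origin at the foot's underside on the spindle's axis; the spindle's top is at z = 55 mm from there (63 mm above the table). Its y axis points away from the lift handle.
- lift (a joint): Height of the lift plate, m: 0 = fully down, 0.050 = up at its stop. An aluminium disc 72 mm across round the spindle under the roll; its top is 22 mm above the table when down, 72 mm when up: 9 mm above the spindle's top and 4 mm above the compartment floor. Stays where it is left (5 N friction). A flat arm joins it to its upright handle.
- lift_grip (a point): Top centre of the lift plate's upright handle, a boxwood grip 20 mm across and 32 mm long below this point, on a thin rod 85 mm to the side (-y of the spindle) of the spindle's axis. 98 mm above the table when down, 148 mm when up.
- roll: Wound roll of brown paper tape lying flat round the spindle on the lift plate: 92 mm across, 20 mm high, bore 26 mm, about 130 g; too wide for the gripper. Origin at the centre of its underside, z up along its axis.
- cork_puller: Two-prong cork puller lying in the drawer, boxwood cross handle 84 mm long (18 mm thick), leave alone. Origin on its underside.
- champagne_key: Brass T-shaped champagne key lying in the drawer, 60 x 58 mm, 8 mm thick, leave alone. Origin on its underside.
- stopper: Silver-plated bottle stopper standing upright, 52 mm high, 32 mm across, ball finial; leave alone. Origin at the centre of its underside.
- sardine_key: Rusty iron sardine-tin key lying flat, 75 mm long, 5 mm thick, with a round loop 28 mm across; leave alone. Origin on its underside.
Things that resemble listed ones, but are neither listed nor needed, are in the scene too. Leave any pink or red look-alike of the roll alone.

How it is judged (in metres and radians):
On the way, in this order (a step that is already met when the one before it is completed fails the run):
1. the lift plate is raised so that the roll, still above the spindle, is clear of the spindle's top (value of joint lift above 0.045 m and z of roll in the frame of spindle above 0.0565 m and horizontal distance between roll and spindle below 0.03 m), for 0.1 s.
2. the roll lies flat on the rear compartment's floor, wholly inside (x of roll in the frame of bay between -0.0175 and 0.02 m and y of roll in the frame of bay between -0.165 and 0.165 m and z of roll in the frame of bay between -0.006 and 0.006 m and angle between roll's own z axis and vertical below 0.1 rad), for 0.2 s.
3. the lift plate is fully down and the flap is folded shut (value of joint lift below 0.004 m and value of joint flap below 0.06 rad), for 0.2 s.
At the end, for the whole second after the job is handed in: The roll lies flat (within 0.1 rad) and still on the rear compartment's floor, sticking out of its open front by no more than 6 mm; the lift plate is within 4 mm of fully down; the flap is within 0.06 rad of shut (all of step 2 and all of step 3 and linear speed of roll below 0.01 m/s); the robot touches nothing.
It fails at once if the roll is tipped by more than 0.5 rad (angle between roll's own z axis and vertical above 0.5 rad).
It fails at once if one of the other things in the drawer is moved by more than 25 mm (distance of any of cork_puller, champagne_key, stopper, sardine_key from where it was at the start of the episode above 0.025 m).
It also fails if it takes over 54 s, if anything falls off the work surface, if the arm or the gripper's body presses on something with over 40 N, if the wrist force passes 120 N, or if a joint passes its speed limit or range.

## Working session

There is one attempt and no reset: what is moved stays moved. The work goes in short steps, each a Python script; the robot and the scene stay as the last script left them, time stands still between calls to the robot, and variables do not carry over. Pictures are saved under pics/ and viewed, at most 10 in all, crops included, and the job is handed in when it is done.

```bash
mkdir -p pics; ls; python3 - <<'E'
from workcell import manip, camera, camera_info
import cv2, numpy as np
for n in ("scene","top"):
    p,d=camera(n); cv2.imwrite(f"pics/{n}0.png",p[:,:,::-1]); np.savez(f"{n}0.npz",p=p,d=d)
    i=camera_info(n); print(n,{k:np.round(v,3).tolist() for k,v in i.items()}, (d>0).mean())
print(manip.current_clock())
E
```

```text
pics
scene {'fx': 511.791, 'fy': 511.791, 'cx': 277.733, 'cy': 215.82, 'D': [0.02, 0.0, 0.0, 0.0, 0.0], 'world_from_camera': [[-0.502, 0.529, -0.684, 1.286], [0.865, 0.305, -0.398, 0.505], [-0.002, -0.792, -0.611, 0.778], [0.0, 0.0, 0.0, 1.0]]} 0.9958630952380952
top {'fx': 413.113, 'fy': 413.113, 'cx': 276.496, 'cy': 206.015, 'D': [-0.061, 0.0, 0.0, 0.0, 0.0], 'world_from_camera': [[-0.022, -0.995, 0.093, 0.428], [-1.0, 0.023, 0.008, 0.057], [-0.01, -0.093, -0.996, 1.05], [0.0, 0.0, 0.0, 1.0]]} 0.9961607142857143
0.1
```

View pics/scene0.png

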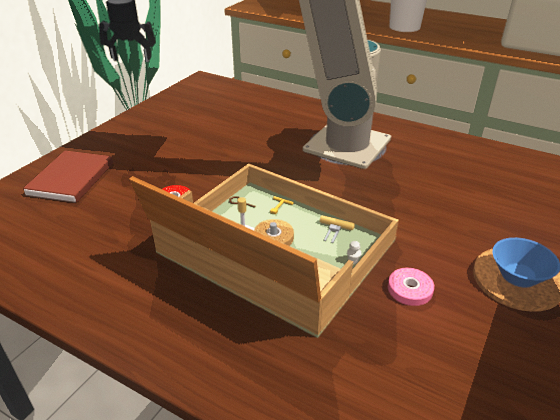

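View pics/top0.png

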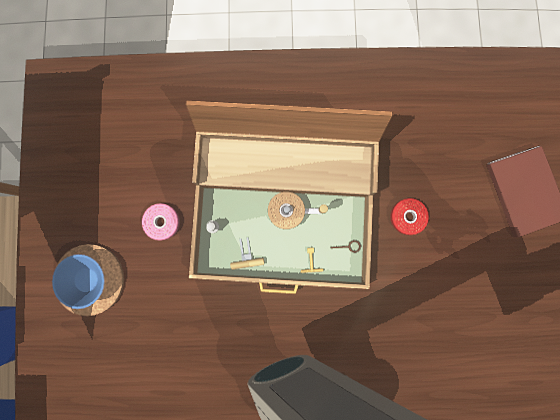

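The brown roll is at top (286,209) and scene (274,233), around the spindle. Its lift handle is at top (322,209) and scene (242,203). Possible mix-ups for the roll are pink at top (160,221), red at top (410,216) and the cork mat at (95,280). For the handle they are the cork puller at (248,263) and the stopper at (211,227). I choose the brown one and will check it in one crop.

```bash
cat > h.py <<'E'
import numpy as np, cv2
from workcell import camera_info
def rays(n,uv,info=None):
    i=info or camera_info(n); K=np.array([[i['fx'],0,i['cx']],[0,i['fy'],i['cy']],[0,0,1.]])
    q=cv2.undistortPoints(np.float64(uv).reshape(-1,1,2),K,np.array(i['D'],float)).reshape(-1,2)
    T=np.array(i['world_from_camera']); return T[:3,3], np.c_[q,np.ones(len(q))]@T[:3,:3].T
def plane(n,uv,z,info=None):
    o,r=rays(n,uv,info); return o+r*((z-o[2])/r[:,2])[:,None]
def cloud(n,d,info=None):
    v,u=np.mgrid[:420,:560]; o,r=rays(n,np.c_[u.ravel(),v.ravel()],info)
    return (o+r*d.reshape(-1,1)).reshape(420,560,3)
def tri(a,b):  # (name,uv[,info])
    (o1,r1),(o2,r2)=rays(a[0],[a[1]],*a[2:]),rays(b[0],[b[1]],*b[2:]); r1,r2=r1[0],r2[0]
    s=np.linalg.lstsq(np.c_[r1,-r2],o2-o1,rcond=None)[0]
    p,q=o1+s[0]*r1,o2+s[1]*r2; return (p+q)/2,np.linalg.norm(p-q)
E
python3 - <<'E'
from h import *
t=np.load('top0.npz'); s=np.load('scene0.npz')
a=cv2.resize(t['p'][90:295,180:385],None,fx=2.9,fy=2.9,interpolation=3)
b=cv2.resize(s['p'][160:340,125:410],(800,595)[:2] and (790,499),interpolation=3)
cv2.imwrite('pics/topc.png',a[:,:,::-1]);cv2.imwrite('pics/scenec.png',b[:,:,::-1])
C=cloud('top',t['d'])
for u,v in [(190,277),(369,287),(192,185),(376,193),(196,133),(378,143),(187,102),(391,112),(286,209),(275,205),(286,222),(322,209),(300,150),(300,125),(211,227),(230,240)]: print((u,v),C[v,u].round(4))
E
```

```text
(190, 277) [0.3553 0.2747 0.0593]
(369, 287) [ 0.3166 -0.1626  0.0018]
(192, 185) [0.5853 0.2813 0.0015]
(376, 193) [ 0.5425 -0.1682  0.0951]
(196, 133) [0.6935 0.2501 0.1034]
(378, 143) [ 0.6843 -0.2017  0.0012]
(187, 102) [0.7276 0.2453 0.2201]
(391, 112) [ 0.6961 -0.1782  0.2197]
(286, 209) [0.5126 0.042  0.0638]
(275, 205) [0.525  0.0684 0.041 ]
(286, 222) [0.4825 0.0425 0.0444]
(322, 209) [ 0.5078 -0.0407  0.097 ]
(300, 150) [0.6543 0.0049 0.0696]
(300, 125) [0.6906 0.008  0.1572]
(211, 227) [0.4736 0.2233 0.0591]
(230, 240) [0.4421 0.1839 0.0097]
```

View pics/topc.png

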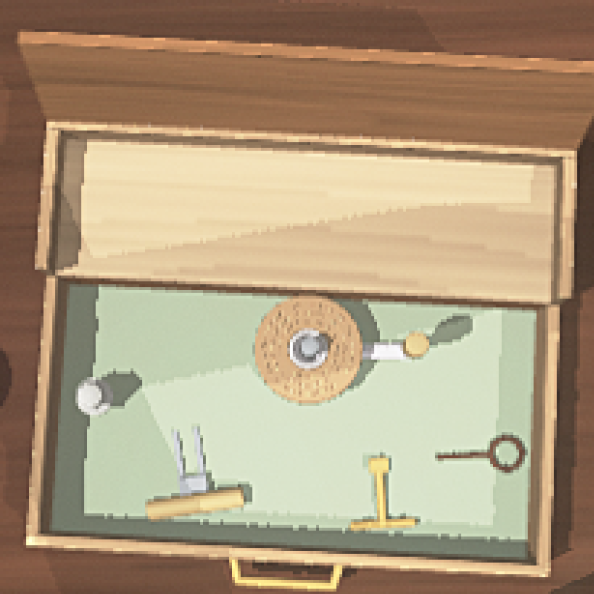

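View pics/scenec.png

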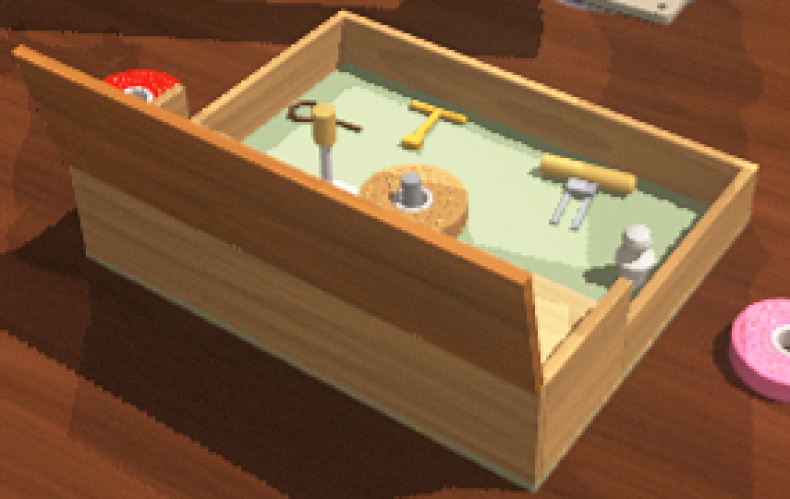

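The crops confirm the choice: the cork-brown roll (crop 307,350) sits around the steel spindle, and a flat arm leads from it to the boxwood handle (crop 416,344). The flap leans back. Next I measure these.

```bash
python3 - <<'E'
from h import *
t=np.load('top0.npz'); s=np.load('scene0.npz')
C=cloud('top',t['d']); S=cloud('scene',s['d'])
def rect(m,C=C):
    p=C[m]; r=cv2.minAreaRect((p[:,:2]*1000).astype(np.float32)); return np.round(r[0],1),np.round(r[1],1),round(r[2],2),len(p),p[:,2].mean().round(4)
def box(C,z0,z1,x0,x1,y0,y1): return (C[...,2]>z0)&(C[...,2]<z1)&(C[...,0]>x0)&(C[...,0]<x1)&(C[...,1]>y0)&(C[...,1]<y1)
m=box(C,.064,.073,.55,.69,-.17,.26); print('bayfloor',rect(cv2.morphologyEx(m.astype(np.uint8),cv2.MORPH_OPEN,np.ones((3,3)))>0))
m=box(C,.054,.066,.32,.58,-.19,.29)&~box(C,.0,.1,.36,.54,-.13,.245); print('rim',rect(m))
m=box(C,.097,.107,.54,.72,-.2,.28); print('uppertop',rect(m))
for n,c in (('top',C),('scene',S)):
    m=box(c,.085,.105,.45,.56,-.09,0); p=c[m]; print(n,'grip',p.mean(0).round(4),p.min(0).round(4),p.max(0).round(4),len(p))
    v,u=np.where(box(c,.0905,.105,.45,.56,-.09,0)); print(' px',u.mean(),v.mean())
    m=box(c,.035,.047,.44,.58,-.03,.12); print(n,'roll',rect(m,c))
    m=box(c,.055,.068,.49,.535,.02,.065); p=c[m]; print(n,'spindle',p.mean(0).round(4),len(p)); 
    m=box(c,.11,.24,.66,.76,-.2,.27); p=c[m]; c0=p.mean(0); nn=np.linalg.svd(p-c0,full_matrices=False)[2][2]; print(n,'flap',c0.round(4),nn.round(4),p[:,2].max().round(4))
# two-view triangulation by colour of the grip top / spindle top
E
```

```text
bayfloor (array([617.1,  41.5]), array([413.2, 116.5]), 85.42, 7941, np.float64(0.0685))
rim (array([464.7,  54.2]), array([432.5, 256.7]), 85.4, 1830, np.float64(0.0606))
uppertop (array([621.1,  41.2]), array([432.8, 123.6]), 85.34, 1114, np.float64(0.1025))
top grip [ 0.5081 -0.0433  0.0974] [ 0.499  -0.0525  0.0867] [ 0.5173 -0.0344  0.102 ] 60
 px 323.23214285714283 208.64285714285714
top roll (array([513.3,  53.2]), array([135.2,  94. ]), 85.42, 1039, np.float64(0.0424))
top spindle [0.5114 0.0409 0.0635] 32
top flap [0.6966 0.0343 0.1752] [-0.9662  0.0779  0.2459] 0.2236
scene grip [ 0.5154 -0.0408  0.0939] [ 0.5031 -0.0527  0.085 ] [ 0.5238 -0.0317  0.1004] 77
 px 240.9090909090909 200.21818181818182
scene roll (array([504. ,  44.2]), array([93.1, 68.8]), 86.53, 575, np.float64(0.042))
scene spindle [0.5169 0.0437 0.0607] 41
scene flap [0.7093 0.0613 0.173 ] [ 0.9781 -0.0779 -0.1928] 0.2212
```

```bash
python3 - <<'E'
from h import *
from workcell import manip, eoat, solver, camera
print('tri grip',tri(('top',(323.2,208.6)),('scene',(240.9,200.2))))
print(manip.current_eef_rot())
P=[.5082,-.0433,.22]
for y in (-4.6,175.4):
    print(y,solver.ik(P,[180,0,y]))
    j=solver.ik(P,[180,0,y])
y=min((-4.6,175.4),key=lambda y:abs(np.subtract(solver.ik(P,[180,0,y]),manip.current_joint_pos())).max())
print('yaw',y)
manip.move_pose([.49,-.2,.24],[180,0,y]); manip.move_pose(P,[180,0,y])
i=camera_info('wrist'); p,d=camera('wrist'); cv2.imwrite('pics/w1.png',p[:,:,::-1]); c=cloud('wrist',d,i)
for nm,b in (('grip',(.088,.106,.48,.54,-.08,-.01)),('spindle',(.056,.07,.49,.535,.01,.07)),('rollring',(.036,.048,.45,.58,-.02,.11))):
    m=(c[...,2]>b[0])&(c[...,2]<b[1])&(c[...,0]>b[2])&(c[...,0]<b[3])&(c[...,1]>b[4])&(c[...,1]<b[5]); q=c[m]
    if len(q): print(nm,len(q),q.mean(0).round(4),q.min(0).round(4),q.max(0).round(4)); v,u=np.where(m); print(u.mean(),v.mean())
print(manip.current_clock(), manip.current_tcp_pos())
E
```

```text
tri grip (array([ 0.50939957, -0.04455431,  0.09226044]), np.float64(0.0011414779354406216))
[-1.79882747e+02 -1.09537188e-02  2.55982533e+01]
-4.6 [-12.1350887    4.54827106 -16.52649534  68.9252336    0.
 172.4649113 ]
175.4 [-12.1350887    4.54827106 -16.52649534  68.9252336    0.
  -7.5350887 ]
yaw -4.6
grip 431 [ 0.5123 -0.0425  0.0979] [ 0.5016 -0.0519  0.0882] [ 0.521  -0.0325  0.1005]
279.4013921113689 203.4709976798144
spindle 226 [0.5148 0.0416 0.0628] [0.5066 0.0347 0.056 ] [0.5218 0.0501 0.0658]
193.57079646017698 198.44247787610618
rollring 5449 [0.5157 0.0421 0.0425] [ 0.4686 -0.0025  0.0362] [0.5592 0.0881 0.0477]
198.03908974123692 192.46191961827859
2.4 [ 0.50863809 -0.0444893   0.22027395]
```

View pics/w1.png

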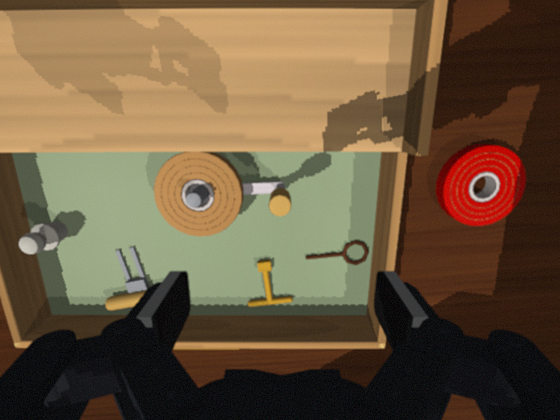

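Wrist view: the handle top is at pixel (279,203), the roll and spindle at (198,193), and the red look-alike is outside at (485,186). I switch to the other half-turn yaw for joint 6 margin, then grasp and lift.

```bash
python3 - <<'E'
from h import *
from workcell import manip, eoat, camera
O=[180,0,175.4]; x,y=.511,-.043
manip.move_pose([x,y,.2],O); eoat.grip(.055)
manip.move_l([x,y,.115],O,.15)
print('hit',manip.move_l([x,y,.068],O,.06,until_force=8), manip.current_tcp_pos(), manip.current_ft_force())
f0=np.array(manip.current_ft_force()); eoat.grip(0.0)
print('w',manip.current_grip_width(),np.subtract(manip.current_ft_force(),f0),manip.current_tcp_pos(),manip.current_finger_force())
z0=manip.current_tcp_pos()[2]
print('stop',manip.move_l([x,y,.068+.0495],O,.05,until_force=25),manip.current_ft_force())
manip.sleep(.3)
print(manip.current_tcp_pos(),manip.current_tcp_pos()[2]-z0,manip.current_ft_force(),manip.current_grip_width(),manip.current_clock())
p,d=camera('scene'); cv2.imwrite('pics/s2.png',p[150:350,120:420,::-1].repeat(2,0).repeat(2,1))
p,d=camera('top'); c=cloud('top',d); m=(c[...,2]>.084)&(c[...,2]<.1)&(c[...,0]>.45)&(c[...,0]<.575)&(c[...,1]>-.02)&(c[...,1]<.1); q=c[m]; print(len(q),q.mean(0),q.min(0),q.max(0))
E
```

```text
hit False [ 0.51132583 -0.0430587   0.06821283] [ 0.31917658 -0.82073339 -0.03531309]
w 0.018675607674301632 [-1.08537711  3.50283867  3.62234684] [ 0.51144828 -0.04245214  0.0686172 ] 58.621389269828796
stop False [ 3.41454705  3.6719941  -4.94310653]
[ 0.51131638 -0.0424379   0.11668009] 0.048062887991489875 [ 3.42974758  4.15357658 -4.4434726 ] 0.01860088420779676 8.9667
1022 [0.5097531  0.04501009 0.09039204] [ 0.46590527 -0.00180526  0.08460573] [0.55550694 0.08690086 0.09548851]
```

View pics/s2.png

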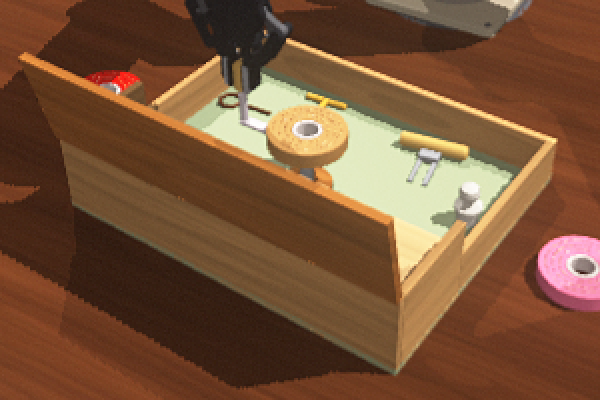

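Lifted 48 mm; the roll is level and above the spindle (crop 308,130). I nudge it to the stop, release, cradle the roll with two fingers and push.

```bash
cat >> h.py <<'E'
a=np.deg2rad(-4.6); EX=np.array([np.cos(a),np.sin(a)]); EY=np.array([-np.sin(a),np.cos(a)])
BAY=np.array([.619,.0415])
def W(x,y,z): return [*(BAY+x*EX+y*EY),z]
O=[180,0,175.4]
E
python3 - <<'E'
from h import *
from workcell import manip, eoat, camera
x,y=manip.current_tcp_pos()[:2]
print('stop',manip.move_l([.511,-.043,.1197],O,.03,until_force=15),manip.current_tcp_pos(),manip.current_ft_force())
manip.sleep(.1); eoat.grip(.055); manip.move_l([.511,-.043,.175],O,.15)
r=np.array([.5125,.0435])-BAY; ry=r@EY; rx=r@EX; print('roll rel bay',rx,ry)
manip.move_pose(W(rx-.085,ry,.175),O); eoat.grip(.06)
print('hit',manip.move_l(W(rx-.085,ry,.076),O,.15,until_force=10))
print('push',manip.move_l(W(rx-.03,ry,.076),O,.06,until_force=15),manip.current_tcp_pos(),manip.current_ft_force())
print('push',manip.move_l(W(-.042,ry,.076),O,.05,until_force=15),manip.current_tcp_pos(),manip.current_ft_force(),manip.current_clock())
for n in('top','scene'):
    p,d=camera(n); c=cloud(n,d); m=(c[...,2]>.082)&(c[...,2]<.094)&(c[...,0]>.56)&(c[...,0]<.68)&(c[...,1]>-.1)&(c[...,1]<.12); q=c[m]; print(n,len(q),q.mean(0),q.min(0),q.max(0))
    cv2.imwrite(f'pics/{n}3.png',p[:,:,::-1])
E
```

```text
stop False [ 0.51133859 -0.04242344  0.11879811] [ 3.50042728  4.14091528 -4.6187726 ]
roll rel bay -0.10631734840424807 -0.006547627684110989
hit False
push False [0.48268085 0.04585199 0.07591916] [-0.45255147 -0.14052571 -0.48871471]
push False [0.57648903 0.03837201 0.07604577] [-0.60477133 -0.46004009 -1.24065293] 15.075
top 27 [ 0.66680129 -0.05782436  0.08764542] [ 0.66335723 -0.09986419  0.08233011] [0.67974343 0.11221733 0.09393119]
scene 102 [ 0.64058684 -0.03508136  0.08817967] [ 0.56583995 -0.09910907  0.08202407] [0.67988859 0.08021802 0.09394593]
```

View pics/top3.png

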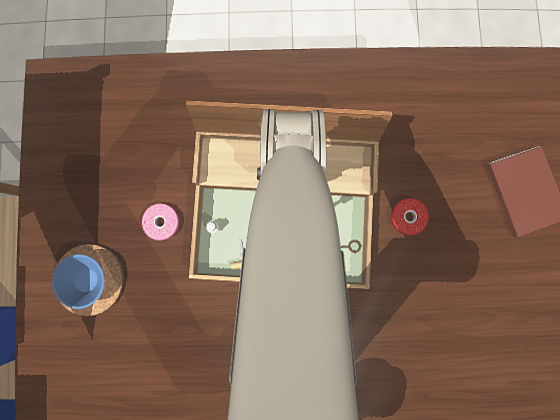

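The arm hides the roll in the top view (295,150). I back off and check with the wrist camera.

```bash
python3 - <<'E'
from h import *
from workcell import manip, eoat, camera
ry=-.0065
manip.move_l(W(-.07,ry,.078),O,.1); manip.move_l(W(-.08,ry,.2),O,.2); manip.move_pose(W(-.12,ry-.04,.24),O); manip.sleep(.2)
i=camera_info('wrist'); p,d=camera('wrist'); cv2.imwrite('pics/w4.png',p[:,:,::-1]); c=cloud('wrist',d,i)
rel=c[...,:2]-BAY; X=rel@EX; Y=rel@EY; Z=c[...,2]
m=(Z>.082)&(Z<.096)&(abs(Y)<.1)&(X<.05)&(X>-.07); print('roll',m.sum(),[ (f(X[m]).round(4),f(Y[m]).round(4),f(Z[m]).round(4)) for f in (np.mean,np.min,np.max)])
m=(Z>.06)&(Z<.075)&(Y>.06)&(Y<.19); print('floor front/rear x',np.percentile(X[m],[.5,99.5]),Z[m].mean())
m=(Z>.138)&(Z<.155)&(Y<-.05)&(X<-.07); print('grip',m.sum(),c[m].mean(0),c[m].min(0),c[m].max(0))
print(manip.current_clock())
E
```

```text
roll 4286 [(np.float64(0.0009), np.float64(-0.0129), np.float64(0.0888)), (np.float64(-0.043), np.float64(-0.0527), np.float64(0.082)), (np.float64(0.0488), np.float64(0.0304), np.float64(0.0912))]
floor front/rear x [-0.28197175  0.0337421 ] 0.06758392718997647
grip 543 [ 0.50837281 -0.04179785  0.14779174] [ 0.49975655 -0.05257388  0.13809688] [ 0.5193879  -0.03290528  0.1511231 ]
17.0
```

View pics/w4.png

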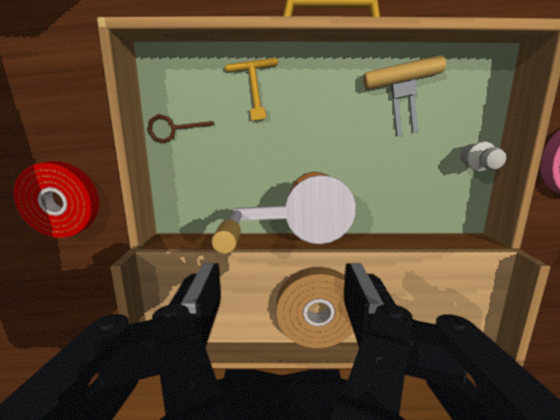

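The roll (318,312) lies flat inside the compartment, with its front edge at row 270 behind the floor edge at row 250. The other things are undisturbed, and the plate is empty and up. Next I push the handle (225,237) down.

```bash
python3 - <<'E'
from h import *
from workcell import manip, eoat, camera
manip.move_pose([.511,-.043,.19],O); eoat.grip(0.0)
print(manip.move_l([.511,-.043,.155],O,.15,until_force=8))
print('down',manip.move_l([.511,-.043,.092],O,.04,until_force=20),manip.current_tcp_pos(),manip.current_ft_force())
manip.move_l([.511,-.043,.2],O,.25)
manip.move_pose(W(-.16,-.04,.26),O); manip.sleep(.1)
i=camera_info('wrist'); p,d=camera('wrist'); c=cloud('wrist',d,i)
rel=c[...,:2]-BAY; X=rel@EX; Y=rel@EY; Z=c[...,2]
m=(Z>.086)&(Z<.155)&(Y<-.05)&(Y>-.15)&(X<-.07)&(X>-.14); print('grip',m.sum(),c[m].mean(0),c[m].min(0),c[m].max(0))
m=(np.hypot(X+.1063,Y+.0065)<.034)&(np.hypot(X+.1063,Y+.0065)>.016); print('plate z',np.median(Z[m]))
print(manip.current_clock())
E
```

```text
False
down True [ 0.51170623 -0.04320838  0.09791233] [-2.09281658  0.96968597  7.64166679]
grip 330 [ 0.50800351 -0.04210299  0.09727506] [ 0.50005566 -0.05209569  0.08616513] [ 0.51963176 -0.03295751  0.10098115]
plate z 0.022877851729097287
20.875
```

The plate is down (plate top 22.9 mm, handle top about 98–100 mm). Next is the flap: over the top, then push from behind along an arc.

```bash
python3 - <<'E'
from h import *
from workcell import manip, eoat, camera
print(manip.current_grip_width())
def pt(t,r=.1): return W(.0625-r*np.cos(t)+.01*np.sin(t)+.011, -.02, .102+r*np.sin(t)+.01*np.cos(t))
manip.move_pose(W(.0,-.02,.30),O); manip.move_pose(W(.16,-.02,.30),O)
print(manip.move_l(W(.16,-.02,.195),O,.15,until_force=10))
f=[]
for t in np.linspace(1.8,.15,12):
    h=manip.move_l(pt(t),O,.1,until_force=25); f.append(np.linalg.norm(manip.current_ft_force()).round(1))
    if h: print('hit at',t,manip.current_ft_force()); break
print(f)
if not h:
    q=pt(0); q[2]-=.004
    print('end',manip.move_l(q,O,.05,until_force=15),manip.current_tcp_pos(),manip.current_ft_force())
print(manip.current_clock())
E
```

```text
-6.9085111980524e-05
False
[np.float64(0.9), np.float64(0.3), np.float64(0.9), np.float64(1.1), np.float64(1.2), np.float64(0.9), np.float64(1.2), np.float64(1.0), np.float64(0.6), np.float64(1.0), np.float64(1.0), np.float64(1.5)]
end True [0.59249698 0.023582   0.11207339] [-0.41643645 -0.89375715  6.12386428]
27.4667
```

```bash
python3 - <<'E'
from h import *
from workcell import manip, eoat, camera
q=manip.current_tcp_pos(); manip.move_l([q[0],q[1],.25],O,.2); manip.move_pose([.35,-.35,.3],O); manip.sleep(.3)
p,d=camera('top'); c=cloud('top',d); cv2.imwrite('pics/top5.png',cv2.resize(p[90:300,180:390],None,fx=2.8,fy=2.8,interpolation=3)[:,:,::-1])
rel=c[...,:2]-np.array([.6171,.0415]); X=rel@EX; Y=rel@EY; m=(abs(Y)<.19)&(X>-.045)&(X<.055)
k,_,_,_=np.linalg.lstsq(np.c_[X[m],Y[m],np.ones(m.sum())],c[m][:,2],rcond=None); print('flap slope,z',k)
r=np.hypot(*(c[...,:2]-[.5114,.0409]).transpose(2,0,1)); print('plate z',np.median(c[...,2][(r<.033)&(r>.014)]))
print(manip.current_clock())
E
```

```text
flap slope,z [ 0.00027887 -0.00045105  0.11249354]
plate z 0.022639503182886767
30.3
```

View pics/top5.png

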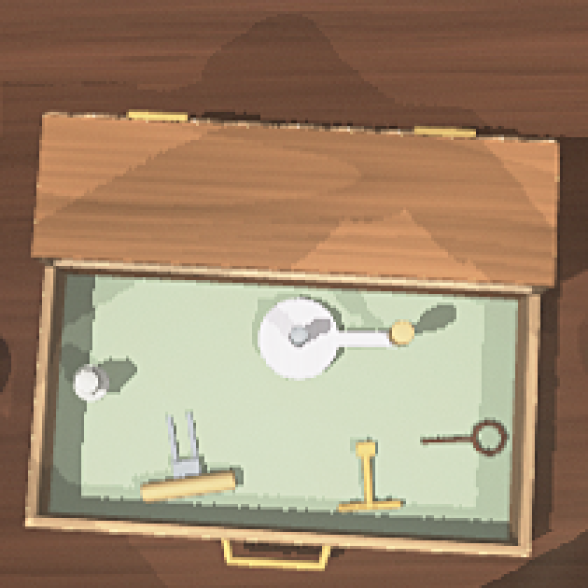

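The flap is shut and level (crop 295,200), the plate is down (300,338) with nothing on it, and no roll shows at the compartment's front. The other things are in place, so I hand in.

```bash
python3 -c "
from workcell import job; print(job.job_done())"
```

```text
the job is handed in; nothing more can be done
None
```

I handed the job in at about 30 s of the 54 s limit: the roll lies flat inside the rear compartment, the lift plate is fully down, the flap is shut, and the other things in the drawer look unmoved; no verdict came back.

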